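# Comb the perch dowels into the drying tray

### The arm

A 6-joint arm with a two-finger parallel gripper is mounted at the origin on a cart in front of the work surface, level with it; the furniture and walls round the work are solid. World frame = base frame: x ahead of the robot, y to its left, z up, the work surface at z = 0. Lengths are in m, angles in rad, forces in N, time in s.
With the tool pointing down it reaches from about 0.275 to 0.75 m from the base axis. Payload 10.2 kg.
Tool frame: the origin (TCP) lies between the finger pads; the fingertips stand 11 mm ahead of it and the grasp point (between the pads) lies 8 mm behind it; z points along the fingers, y is the line along which they close (so a half turn about z gives the same grasp; the last joint's range is limited). The gripper opens to 88 mm and grips with 3 to 60 N. Pads are 18 mm wide; open, the fingers measure 123 mm over their backs; the gripper's body (75 mm by 187 mm) begins 45 mm behind the grasp point.
Start: joints at [-1.424, 0.313, 1.498, -0, 1.331, -0.223], TCP at [0.19, -0.49, 0.25] pointing down, gripper open.
Joint ranges: [-2.94, 2.94], [-0.97, 2.17], [0.19, 2.56], [-1.23, 4.37], [0.02, 3.11], [-2.88, 2.88]. Speed limits (rad/s): [2.39, 2.39, 3.01, 3.14, 3.14, 3.14].

### API

Orientations are given as [roll, pitch, yaw] about the fixed x, y, z axes, in that order (R = Rz(yaw) Ry(pitch) Rx(roll)).
In Python, from station import bot gives the robot as it stands. The module is installed in compiled form; this text tells all that it offers.
- The arm moves only by the shell command python3 -m crank 'ROWS' [FORCE]. ROWS is a JSON object of lists of equal length, an entry for each row: "travel": the shift along the tool's x, y, z in m, a list of three; "delta_rot": the turn, a rotation vector about the tool's x, y, z in degrees, a list of three; "hand": the opening, from 0 (shut) to 1 (fully open). A call has 1 to 8 rows; each row shifts and turns the commanded pose from where the row before left it, along the tool's axes as they then stand; what a row does not reach is not made up. A row lasts 1/12 s, in which the tool goes at most 41.7 mm and 7.16 degrees, less where a joint would pass 70% of its speed; a pose out of reach is approached as far as the arm can. A call is refused whole if a number of a shift passes 0.0417 or a number of a turn 7.16, either way. A call with a gripper value outside its range is refused whole. The fingers move at their own pace and stop on an object; FORCE is the grip in N (left out, the last holds). Time passes only in rows, so rows that do not move let the fingers close. It gives the time, the measured TCP pose, the force, the opening and the grip force at its end, in the units of the state.
- bot.state(): the state, without advancing time (a new reading comes with each control period).
- bot.read_camera(name): name is "scene" or "side" or "wrist"; returns a dict with "pixels" (384x512x3 uint8, red, green, blue), "camera_matrix" (3x3 intrinsics, pixels), "xyz" and "rotation" of the camera in the world; the wrist camera has in their place "T_tool_cam" (4x4, takes a point from camera to tool coordinates, whose origin is the TCP and whose axes are the flange's). Camera axes: x right, y down, z forward; pixel columns grow to the right and rows downward; lengths in m; the calibration is good to about 2 mm. A picture is of the moment at which its call begins: read the wrist's pose just before it. There is no depth.
- bot.finish_job(): hands the job in; it is judged then, once.
The state is a dict: "clock": time; "joints": joint angles; "dq": joint speeds; "joint_torque": joint torques, N m; "position": TCP position; "tcp_rot": TCP orientation; "wrist_force": force on the tool from outside, world axes, zero at the start; "ft_torque": the same for the moment, N m; "finger_gap": opening from 0.0 (shut) to 1.0 (fully open); "grip_force": force on a finger pad.
Only numpy, scipy, OpenCV 4.12 (cv2) and the standard library are available. Lean on these libraries where they do the work, as an engineer would, in place of code of your own. Each camera call takes 0.05 s, during which the arm holds its last target. There are 200 camera calls.

### The job

Take the finned rake from its stand, let it down on the plain end of the drying tray until the fins just bear on it, and comb it along the tray to the other end, bearing lightly on the ridges all the way, so that each of the three perch dowels drops into a groove of its own; then hang the rake back in its stand. How far the rake's telescopic neck is drawn out differs each time, so feel for the tray and never press on it with more than about 10 N; if a dowel catches under the rake, back off a little and go on. Do not handle the dowels with the gripper, and leave the other things on the bench where they are.

Things in the scene. Friction and masses are not known exactly. Their poses are not given: they have to be found in the camera images.
- rake: hand rake in the stand, alike front and back, z up. Origin: centre of the underside of its cross bar (144 x 14 x 12). Below hangs a head 110 wide (x), 31 deep (y): 5 fins, webs between them ending 3 higher. The telescopic neck is clamped at an unmeasured extension: fin undersides 64 to 84 below the origin. The head is sprung: it yields up to 10, from 1.5 N on at 1.5 N per mm (mm).
- rake_grip (a point): middle of the rake's upright black grip plate, 42 above the rake's origin, same axes: plate 36 wide (x), 16 thick (y), reaching from 30 below to 25 above this point; pinch it across its thickness (mm).
- tray: grey tray fixed to the bench, outside 134 (x) x 270 (y) x 30 high, walls 5; origin under its centre, z up. Flat ridge tops 17.5 above the bench; 10 grooves run along x over the inner width (124), 16 wide, 11.5 deep, middles every 20 from y = -73 to 107; then a flat strip from 115 to 130. More than 12 N from the rake damages it (mm).
- tray_plain_end (a point): middle of the tray's plain end, on its flat surface (17.5 above the bench, level with the ridges; y from -130 to -81 of the tray, 111 from its centre here), ungrooved and free of perches, where the rake is let in; axes as the tray's: combing goes along +y (mm).
- stand: steel stand, fixed; origin under its base plate (160 x, 60 y), x along the hung cross bar, z up. Two uprights 8 thick at x = -64 and +64, prongs up to 115; the rake's fins hang between them (mm).
- stand_notches (a point): midpoint between the stand's two notch floors, 100 above the bench; the rake's origin comes here when it hangs. Notches are 20 wide in y and open at the top; the rake's cross bar lies in both (mm).
- perch_1: wooden perch dowel, 10 dia, 100 long, one of three alike, lying askew on the tray's ridges at the start; origin at its middle on its axis, x along it. In a groove its middle is 11 above the bench, on the ridges 22.5. The rake may press on it with 25 N at most (mm).
- perch_2: wooden perch dowel, 10 dia, 100 long, one of three alike, lying askew on the tray's ridges at the start; origin at its middle on its axis, x along it. In a groove its middle is 11 above the bench, on the ridges 22.5. The rake may press on it with 25 N at most (mm).
- perch_3: wooden perch dowel, 10 dia, 100 long, one of three alike, lying askew on the tray's ridges at the start; origin at its middle on its axis, x along it. In a groove its middle is 11 above the bench, on the ridges 22.5. The rake may press on it with 25 N at most (mm).
- decoy: the practice nestling decoy, grey-brown, 73 x 119 x 74, a bystander to the left of the tray; origin under its centre (mm).
- drops: a small brown bottle with a white cap, 30 dia, 62 high, a bystander beyond the stand and tray; origin under its centre (mm).
- timer: a flat cream kitchen timer, 58 x 62 x 19, a bystander to the right of the stand; origin under its centre (mm).

How it is judged:
By the outcome, as a careful person would: the job done as asked, in the order asked, and still so for the second after the job is handed in, with the robot touching nothing.
It also fails if it takes over 67 s, if anything falls off the work surface, if the arm or the gripper's body presses on something with over 40 N, if the wrist force passes 120 N, or if a joint passes its speed limit or range.

## Working session

There is one attempt and no reset: what is moved stays moved. The work goes in short steps, Python scripts to look and compute and a shell command to move; the robot and the scene stay as the last step left them, time stands still between calls to the robot, and variables do not carry over. Pictures are saved under pics/ and viewed, at most 13 in all, crops included, and the job is handed in when it is done.

```bash
mkdir -p pics; python3 - <<'E'
from station import bot
import cv2,numpy as np
s=bot.state();print(s)
for n in("scene","side"):
    c=bot.read_camera(n);cv2.imwrite(f"pics/{n}0.png",c["pixels"][:,:,::-1]);np.savez(f"{n}0.npz",**c)
    print(n,c["camera_matrix"],c["xyz"],c["rotation"])
E
```

```text
{'clock': 0.0, 'joints': array([-1.42437843e+00,  3.13435331e-01,  1.49845092e+00,  9.99042050e-06,
        1.33105198e+00, -2.23430064e-01]), 'dq': array([-0.00074366,  0.00097436,  0.0011586 , -0.00154367,  0.00043134,
        0.00027713]), 'joint_torque': array([-1.93667556e-04, -4.02208722e+01, -2.52272093e+01,  6.94031361e-02,
        3.52690369e-02, -1.17772970e-04]), 'position': array([ 0.18971228, -0.48925544,  0.24916338]), 'tcp_rot': array([-3.14028267e+00, -3.07607664e-04,  3.69845380e-01]), 'wrist_force': array([-0.39351489, -0.06284176, -0.63957228]), 'ft_torque': array([-0.02640796, -0.02129461, -0.022372  ]), 'grip_force': 0.0, 'finger_gap': 1.0036562723438296}
scene [[367.97919982   0.         259.18394676]
 [  0.         367.97919982 191.29151408]
 [  0.           0.           1.        ]] [-0.14431859 -0.77078765  1.08750927] [-2.33675179  0.01983582 -0.73387194]
side [[463.94599106   0.         253.39451208]
 [  0.         463.94599106 198.58045964]
 [  0.           0.           1.        ]] [0.31013364 1.30783215 0.84104683] [-2.07999003  0.01855561 -2.98189059]
```

View pics/scene0.png

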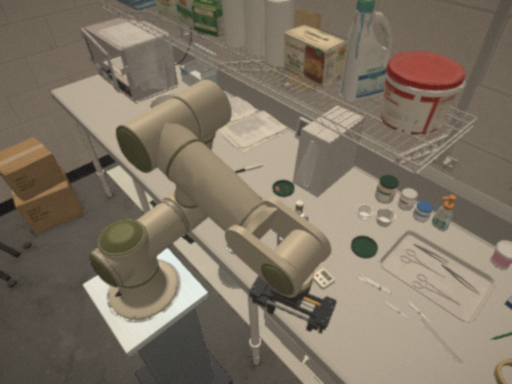

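View pics/side0.png

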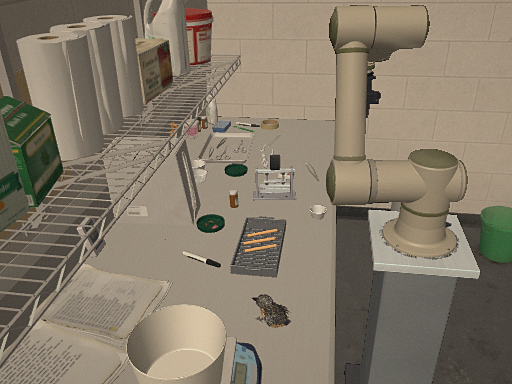

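The scene view is blocked by the arm. The side view shows the tray around (259,246) with three dowels, and the stand with the rake's black grip at (275,163). The decoy is at (270,310) and the bottle at (234,199).

```bash
python3 - <<'E'
import cv2
i=cv2.imread("pics/side0.png")[140:285,210:335]
cv2.imwrite("pics/c1.png",cv2.resize(i,None,fx=4,fy=4,interpolation=cv2.INTER_CUBIC))
E
cat > h.py <<'E'
import numpy as np
from scipy.spatial.transform import Rotation as R
def ray(c,u,v):
    d=np.linalg.inv(c["camera_matrix"])@[u,v,1.]
    if "T" in c: return c["T"][:3,3],c["T"][:3,:3]@d
    r=np.array(c["rotation"]);r=r if r.shape==(3,3) else R.from_euler("xyz",r).as_matrix()
    return np.array(c["xyz"]),r@d
def onz(c,u,v,z):
    o,d=ray(c,u,v);return o+d*(z-o[2])/d[2]
def pix(c,p):
    if "T" in c: o,r=c["T"][:3,3],c["T"][:3,:3]
    else: o=np.array(c["xyz"]);r=R.from_euler("xyz",c["rotation"]).as_matrix()
    q=c["camera_matrix"]@(r.T@(np.array(p)-o));return q[:2]/q[2]
def wrist(bot):
    s=bot.state();c=bot.read_camera("wrist")
    T=np.eye(4);T[:3,:3]=R.from_euler("xyz",s["tcp_rot"]).as_matrix();T[:3,3]=s["position"]
    return dict(pixels=c["pixels"],camera_matrix=c["camera_matrix"],T=T@c["T_tool_cam"])
E
```

```text
(no output)
```

View pics/c1.png

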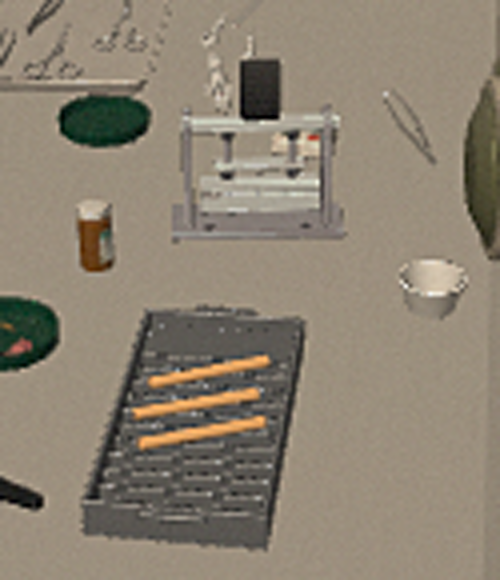

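The crop shows the tray's plain end at the top, toward the stand, so combing goes toward the camera. The tray rim corners sit near crop (148,312), (304,318), (270,518) and (85,500). The grip plate spans crop x 240–280, y 60–118.

```bash
python3 - <<'E'
from h import *
c=dict(np.load("side0.npz"))
f=lambda x,y,z:onz(c,210+(x-1.5)/4,140+(y-1.5)/4,z)
P=[f(148,312,.03),f(304,318,.03),f(270,518,.03),f(85,500,.03)]
for p in P: print(p.round(4))
for i in range(4): print(np.linalg.norm(P[i]-P[(i+1)%4]).round(4))
print("ctr",np.mean(P,0)); a=(P[2]+P[3]-P[0]-P[1]);print("yaw of +y",np.degrees(np.arctan2(a[1],a[0])))
print("grip top",f(241,60,.167),f(280,60,.167),"bottom",f(260,118,.112))
# base plate front corners
print("base",f(172,240,.0),f(346,238,.0), "bar", f(180,122,.106),f(340,122,.106))
E
```

```text
[0.5577 0.0076 0.03  ]
[4.278e-01 2.000e-04 3.000e-02]
[0.425  0.2695 0.03  ]
[0.5584 0.2667 0.03  ]
0.1302
0.2693
0.1334
0.2592
ctr [0.49221004 0.1359936  0.03      ]
yaw of +y 90.23558823490292
grip top [ 0.50726343 -0.208879    0.167     ] [ 0.4726109  -0.21297245  0.167     ] bottom [ 0.48955187 -0.20577441  0.112     ]
base [ 0.56671226 -0.16901558  0.        ] [ 0.40758968 -0.19308467  0.        ] bar [ 0.56243963 -0.20104843  0.106     ] [ 0.41786877 -0.21864311  0.106     ]
```

```bash
python3 -m crank '{"travel":[[0.03,-0.012,-0.006],[0.03,-0.012,-0.006],[0.03,-0.012,-0.006],[0.03,-0.012,-0.006],[0.03,-0.012,-0.006],[0.03,-0.012,-0.006],[0.03,-0.012,-0.006],[0.03,-0.012,-0.006]],"delta_rot":[[0,0,0],[0,0,0],[0,0,0],[0,0,0],[0,0,0],[0,0,0],[0,0,0],[0,0,0]],"hand":[1,1,1,1,1,1,1,1]}' 30
python3 -m crank '{"travel":[[0.03,-0.012,-0.006],[0.03,-0.012,-0.006],[0.03,-0.012,0],[0.03,-0.012,0],[0,0,0],[0,0,0],[0,0,0],[0,0,0]],"delta_rot":[[0,0,0],[0,0,0],[0,0,0],[0,0,0],[0,0,7],[0,0,7],[0,0,0],[0,0,0]],"hand":[1,1,1,1,1,1,1,1]}'
python3 - <<'E'
from station import bot
from h import *
import cv2
c=wrist(bot);np.savez("w1.npz",**c);cv2.imwrite("pics/w1.png",c["pixels"][:,:,::-1])
print(bot.state()["position"],c["T"])
for p in [(.49,-.208,.167),(.427,-.216,.1),(.553,-.2,.1)]: print(pix(c,p))
E
```

```text
clock: 0.77
position: [0.3797, -0.3119, 0.2978]
tcp_rot: [-3.141, 0.0, 0.37]
wrist_force: [0.3, -0.3, -0.1]
finger_gap: 0.999
grip_force: 0.0
clock: 1.43
position: [0.4733, -0.2251, 0.3095]
tcp_rot: [-3.141, 0.0, 0.129]
wrist_force: [0.1, 0.5, -0.5]
finger_gap: 0.998
grip_force: 0.0
[ 0.4732045  -0.22525062  0.30957285] [[ 1.28975124e-01 -9.49261043e-01 -2.86825539e-01  5.47181246e-01]
 [-9.91647828e-01 -1.23447487e-01 -3.73537574e-02 -2.15336922e-01]
 [ 5.05748287e-05  2.89247628e-01 -9.57254306e-01  4.43827921e-01]
 [ 0.00000000e+00  0.00000000e+00  0.00000000e+00  1.00000000e+00]]
[240.85719544 157.50234312]
[244.53301996 201.56609178]
[243.42140653  82.03363922]
```

View pics/w1.png

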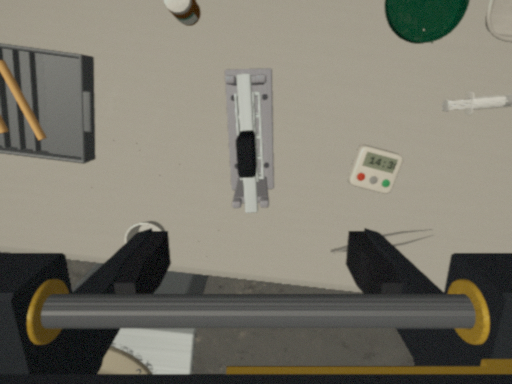

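The wrist view shows the rake hanging: black grip top near (247,154), cross bar from (244,74) to (250,211). The timer is at (376,169), and the tray's plain end is at the left, to x≈93.

```bash
python3 - <<'E'
from h import *
import cv2
c=dict(np.load("w1.npz"));im=c["pixels"].astype(int)
m=(im.max(2)<50).astype(np.uint8);m[:,:225]=0;m[:,270:]=0;m[:120]=0;m[190:]=0
n,l,st,ce=cv2.connectedComponentsWithStats(m);k=1+st[1:,4].argmax();print(st[k],ce[k])
ys,xs=np.nonzero(l==k)
for y in range(ys.min(),ys.max()+1,4): r=xs[ys==y];print(y,r.min(),r.max())
g=im.min(2);
for y in (80,90,100,110,185,195,205):
    r=np.nonzero(g[y,230:268]>200)[0]+230;print("bar",y,r.min() if len(r) else 0,r.max() if len(r) else 0)
for u,v in((243.5,76),(250.5,210)): print(onz(c,u,v,.112))
print(onz(c,247,154,.167))
# tray end top edge
for u,v in((93,56),(91,161)): print("tray",onz(c,u,v,.03))
E
```

```text
[237 132  19  45 742] [246.01078167 154.00943396]
132 242 252
136 239 253
140 237 253
144 237 254
148 237 254
152 238 254
156 238 254
160 238 255
164 238 255
168 238 254
172 239 254
176 241 247
bar 80 0 0
bar 90 0 0
bar 100 0 0
bar 110 0 0
bar 185 0 0
bar 195 0 0
bar 205 0 0
[ 0.55830367 -0.199967    0.112     ]
[ 0.42239956 -0.22354731  0.112     ]
[ 0.49372615 -0.21289745  0.167     ]
tray [ 0.56031897 -0.01698103  0.03      ]
tray [ 0.43208738 -0.0123441   0.03      ]
```

```bash
python3 -m crank '{"travel":[[0.001,-0.036,-0.002],[0.001,-0.036,-0.002],[0.001,-0.036,-0.002],[0.001,-0.036,-0.002],[0.001,-0.036,-0.002],[0.001,-0.036,-0.002],[0.001,-0.036,-0.002],[0.001,-0.036,-0.002]],"delta_rot":[[0,0,0],[0,0,0],[0,0,0],[0,0,0],[0,0,0],[0,0,0],[0,0,0],[0,0,0]],"hand":[1,1,1,1,1,1,1,1]}'
python3 -m crank '{"travel":[[0.001,-0.036,0],[0.001,-0.036,0],[0,0,0],[0,0,0]],"delta_rot":[[0,0,0],[0,0,7],[0,0,0],[0,0,0]],"hand":[1,1,1,1]}'
python3 - <<'E'
from station import bot
from h import *
import cv2
c=wrist(bot);np.savez("w2.npz",**c);cv2.imwrite("pics/w2.png",c["pixels"][:,:,::-1])
s=bot.read_camera("scene");cv2.imwrite("pics/s2.png",s["pixels"][:,:,::-1]);np.savez("s2.npz",**s)
E
```

```text
clock: 2.15
position: [0.4447, 0.0629, 0.326]
tcp_rot: [3.142, -0.0, 0.128]
wrist_force: [-0.5, 0.1, -0.5]
finger_gap: 0.998
grip_force: 0.0
clock: 2.48
position: [0.4385, 0.1304, 0.3257]
tcp_rot: [3.141, -0.0, 0.021]
wrist_force: [-0.2, 0.4, -0.1]
finger_gap: 0.998
grip_force: 0.0
```

View pics/w2.png

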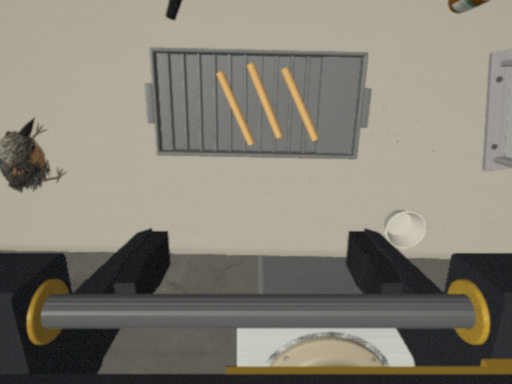

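The wrist view shows the tray's top corners near (151,48), (368,53), (358,159) and (157,156), with the plain end to the right. The dowels run (219,72)–(251,144), (250,65)–(279,137) and (284,69)–(316,139).

```bash
python3 - <<'E'
from h import *
import cv2
c=dict(np.load("w2.npz"));im=c["pixels"].astype(int)
# tray: dark grey -> quad
m=((im.max(2)<135)).astype(np.uint8);m[:,:140]=0;m[:,380:]=0;m[:40]=0;m[175:]=0
hsv=cv2.cvtColor(c["pixels"],cv2.COLOR_RGB2HSV);o=((hsv[...,1]>110)&(hsv[...,2]>120)).astype(np.uint8);o[:40]=0;o[175:]=0;o[:,:150]=0;o[:,370:]=0
m=cv2.morphologyEx(m|o,cv2.MORPH_CLOSE,np.ones((9,9)));m=cv2.morphologyEx(m,cv2.MORPH_OPEN,np.ones((45,45)))
k=max(cv2.findContours(m,0,1)[0],key=cv2.contourArea);q=cv2.approxPolyDP(k,6,True)[:,0];print(q.tolist())
P=np.array([onz(c,*p,.03) for p in q])[:,:2];print(P.round(4))
print([np.linalg.norm(P[i]-P[i-1]).round(4) for i in range(len(P))],P.mean(0))
P2=np.array([onz(c,*p,.03) for p in((151,48),(368,53),(358,159),(157,156))])[:,:2];print(P2.round(4),P2.mean(0))
ks=[k for k in cv2.findContours(o,0,1)[0] if cv2.contourArea(k)>100]
for k in ks:
    b=cv2.boxPoints(cv2.minAreaRect(k));b=sorted(b.tolist(),key=lambda p:p[1]);e=[np.mean(b[:2],0),np.mean(b[2:],0)]
    E=[onz(c,*p,.0225) for p in e];print("perch",np.mean(E,0).round(4),np.linalg.norm(E[0]-E[1]).round(4),np.degrees(np.arctan2(*(E[0]-E[1])[1::-1])))
# gripper grey tray yaw by edges done; stand right
E
```

```text
[[152, 49], [158, 154], [356, 157], [364, 52]]
[[ 0.5584  0.2623]
 [ 0.4284  0.2637]
 [ 0.43   -0.0016]
 [ 0.5606  0.0028]]
[np.float64(0.2596), np.float64(0.13), np.float64(0.2653), np.float64(0.1307)] [0.49437927 0.13180847]
[[ 0.5595  0.2635]
 [ 0.5596 -0.0023]
 [ 0.4274 -0.0046]
 [ 0.4257  0.2652]] [0.4930453  0.13046752]
perch [0.4891 0.1605 0.0225] 0.0994 25.345393878901287
perch [0.4956 0.0767 0.0225] 0.0989 27.074409626631017
perch [0.4995 0.1225 0.0225] 0.0993 24.614488761968964
```

```bash
python3 -m crank '{"travel":[[0.005,0.038,0],[0.005,0.038,0],[0.005,0.038,0],[0.005,0.038,0.01],[0.005,0.038,0.01],[0.005,0.038,0.01],[0.005,0.038,0.01],[0.005,0.038,0.01]],"delta_rot":[[0,0,0],[0,0,0],[0,0,0],[0,0,0],[0,0,0],[0,0,0],[0,0,0],[0,0,0]],"hand":[1,1,1,1,1,1,1,1]}' 50
python3 -m crank '{"travel":[[0.005,0.038,0.01],[0,0,0.01],[0,0,0],[0,0,0]],"delta_rot":[[0,0,0],[0,0,-4],[0,0,-4],[0,0,0]],"hand":[1,1,1,1]}'
python3 - <<'E'
from station import bot
from h import *
import cv2
c=wrist(bot);np.savez("w3.npz",**c)
cv2.imwrite("pics/w3.png",cv2.resize(c["pixels"][130:384,150:370,::-1],None,fx=2.3,fy=2.3))
E
```

```text
clock: 3.25
position: [0.4826, -0.1773, 0.2753]
tcp_rot: [3.141, -0.0, 0.015]
wrist_force: [0.5, 0.5, 0.2]
finger_gap: 1.0
grip_force: 0.0
clock: 3.58
position: [0.488, -0.2136, 0.2549]
tcp_rot: [-3.141, 0.001, 0.156]
wrist_force: [0.8, -0.1, 0.2]
finger_gap: 1.0
grip_force: 0.0
```

View pics/w3.png

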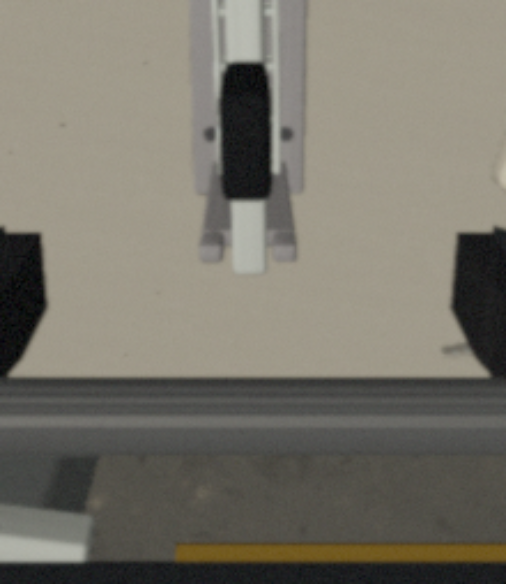

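The grip plate is aligned with the tool: crop x 221–270, near edge at y≈198. The bar runs vertically and is centred between the fingers.

```bash
python3 - <<'E'
from h import *
from station import bot
c=dict(np.load("w3.npz"));s=bot.state()
Rt=R.from_euler("xyz",s["tcp_rot"]).as_matrix()
for n,(u,v),z in(("near edge",(245.5,198),.167),("bar near end",(249.5,272),.112),("bar top",(242,5),.112),("L",(223,190),.167),("R",(270,190),.167)):
    p=onz(c,150+u/2.3,130+v/2.3,z);print(n,p.round(4),(Rt.T@(p-s["position"])).round(4))
E
```

```text
near edge [ 0.4741 -0.2147  0.167 ] [-0.0142 -0.0005  0.0886]
bar near end [ 0.4206 -0.2246  0.112 ] [-0.0687  0.0011  0.1436]
bar top [ 0.5275 -0.2048  0.112 ] [ 0.04   -0.0021  0.1436]
L [ 0.4757 -0.2073  0.167 ] [-0.0115 -0.0076  0.0886]
R [ 0.4781 -0.222   0.167 ] [-0.0115  0.0073  0.0886]
```

```bash
python3 -m crank '{"travel":[[0.0035,0,0.02],[0,0,0.025],[0,0,0.025],[0,0,0.025],[0,0,0.02],[0,0,0.006],[0,0,0],[0,0,0]],"delta_rot":[[0,0,-1],[0,0,0],[0,0,0],[0,0,0],[0,0,0],[0,0,0],[0,0,0],[0,0,0]],"hand":[1,1,1,1,1,1,1,1]}' 50
python3 -m crank '{"travel":[[0,0,0],[0,0,0],[0,0,0],[0,0,0],[0,0,0],[0,0,0],[0,0,0],[0,0,0]],"delta_rot":[[0,0,0],[0,0,0],[0,0,0],[0,0,0],[0,0,0],[0,0,0],[0,0,0],[0,0,0]],"hand":[0,0,0,0,0,0,0,0]}' 50
```

```text
clock: 4.3
position: [0.4928, -0.2115, 0.1359]
tcp_rot: [3.14, -0.001, 0.172]
wrist_force: [-0.3, 0.4, -0.0]
finger_gap: 1.001
grip_force: 0.0
clock: 4.97
position: [0.4925, -0.211, 0.1347]
tcp_rot: [3.142, -0.0, 0.173]
wrist_force: [-0.0, -0.7, -0.4]
finger_gap: 0.418
grip_force: 0.0
```

```bash
python3 -m crank '{"travel":[[0,0,0],[0,0,0],[0,0,0],[0,0,0],[0,0,0],[0,0,0],[0,0,0],[0,0,0]],"delta_rot":[[0,0,0],[0,0,0],[0,0,0],[0,0,0],[0,0,0],[0,0,0],[0,0,0],[0,0,0]],"hand":[0,0,0,0,0,0,0,0]}' 50
```

```text
clock: 5.63
position: [0.4925, -0.2111, 0.1347]
tcp_rot: [3.141, -0.0, 0.173]
wrist_force: [-0.5, -0.6, -0.5]
finger_gap: 0.18
grip_force: 50.0
```

```bash
python3 -m crank '{"travel":[[0,0,-0.005],[0,0,-0.015],[0,0,-0.02],[0,0,-0.025],[0,0,-0.025],[0,0,-0.025],[0,0,-0.01],[0,0,0]],"delta_rot":[[0,0,0],[0,0,0],[0,0,0],[0,0,0],[0,0,0],[0,0,0],[0,0,0],[0,0,0]],"hand":[0,0,0,0,0,0,0,0]}' 50
python3 -m crank '{"travel":[[0,0,0],[0,0,0],[0,0,0],[0,0,0]],"delta_rot":[[0,0,0],[0,0,0],[0,0,0],[0,0,0]],"hand":[0,0,0,0]}'
```

```text
clock: 6.3
position: [0.493, -0.2113, 0.2616]
tcp_rot: [3.139, -0.003, 0.173]
wrist_force: [0.5, -0.3, -3.5]
finger_gap: 0.177
grip_force: 50.0
clock: 6.63
position: [0.4922, -0.2108, 0.2585]
tcp_rot: [-3.14, 0.002, 0.173]
wrist_force: [-1.0, -0.3, -1.9]
finger_gap: 0.177
grip_force: 50.0
```

```bash
python3 -m crank '{"travel":[[0.006,-0.0335,0],[0.006,-0.0335,0],[0.006,-0.0335,0],[0.006,-0.0335,0],[0.006,-0.0335,0],[0.006,-0.0335,0],[0.005,-0.0335,0],[0,0,0]],"delta_rot":[[0,0,0],[0,0,0],[0,0,0],[0,0,0],[0,0,0],[0,0,0],[0,0,4],[0,0,6]],"hand":[0,0,0,0,0,0,0,0]}'
python3 -m crank '{"travel":[[0,0,0.03],[0,0,0.03],[0,0,0.02],[0,0,0],[0,0,0],[0,0,0]],"delta_rot":[[0,0,0],[0,0,0],[0,0,0],[0,0,0],[0,0,0],[0,0,0]],"hand":[0,0,0,0,0,0]}'
python3 - <<'E'
from station import bot
from h import *
import cv2
c=bot.read_camera("side");np.savez("s4.npz",**c)
cv2.imwrite("pics/s4.png",cv2.resize(c["pixels"][130:290,205:345,::-1],None,fx=3.6,fy=3.6,interpolation=cv2.INTER_CUBIC))
E
```

```text
clock: 7.3
position: [0.4919, 0.0318, 0.2593]
tcp_rot: [-3.14, 0.001, -0.0]
wrist_force: [0.2, 0.2, -2.7]
finger_gap: 0.179
grip_force: 50.0
clock: 7.8
position: [0.4933, 0.0269, 0.181]
tcp_rot: [3.141, -0.002, -0.002]
wrist_force: [-0.0, -0.6, -2.9]
finger_gap: 0.175
grip_force: 50.0
```

View pics/s4.png

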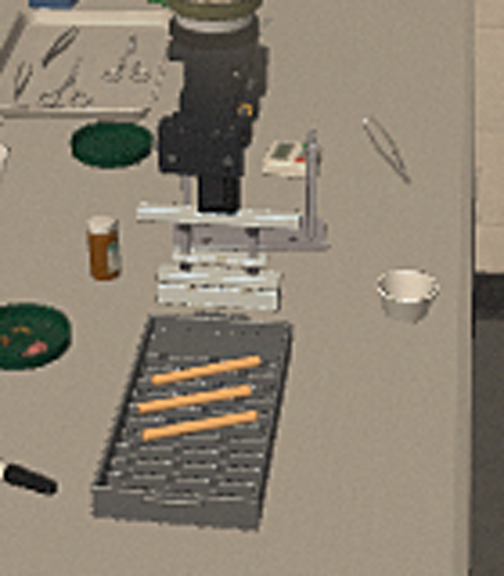

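The rake hangs over the plain end. The head's lower edge is at crop y≈308, x 157–280, and the stand is intact behind it.

```bash
python3 - <<'E'
from h import *
c=dict(np.load("s4.npz"))
for u,v in((157,306),(280,308),(137,214),(300,226)):
    o,d=ray(c,205+u/3.6,130+v/3.6);y=.0424 if v>300 else .034
    print(o+d*(y-o[1])/d[1])
E
```

```text
[0.54430146 0.0424     0.06224762]
[0.43328888 0.0424     0.06883162]
[0.561481   0.034      0.15047921]
[0.41772822 0.034      0.14822395]
```

```bash
python3 -m crank '{"travel":[[0.0025,0,0.012],[0,0,0.012],[0,0,0.012],[0,0,0.003],[0,0,0],[0,0,0],[0,0,0],[0,0,0]],"delta_rot":[[0,0,0],[0,0,0],[0,0,0],[0,0,0],[0,0,0],[0,0,0],[0,0,0],[0,0,0]],"hand":[0,0,0,0,0,0,0,0]}'
python3 -m crank '{"travel":[[0,0,0.001],[0,0,0.001],[0,0,0],[0,0,0]],"delta_rot":[[0,0,0],[0,0,0],[0,0,0],[0,0,0]],"hand":[0,0,0,0]}'
```

```text
clock: 8.52
position: [0.4955, 0.0269, 0.1416]
tcp_rot: [3.141, -0.002, -0.002]
wrist_force: [0.3, -0.4, -3.1]
finger_gap: 0.178
grip_force: 50.0
clock: 8.85
position: [0.4951, 0.027, 0.1387]
tcp_rot: [-3.142, 0.0, -0.002]
wrist_force: [0.0, 0.3, -2.7]
finger_gap: 0.177
grip_force: 50.0
```

```bash
python3 -m crank '{"travel":[[0,0,0.001],[0,0,0.001],[0,0,0],[0,0,0]],"delta_rot":[[0,0,0],[0,0,0],[0,0,0],[0,0,0]],"hand":[0,0,0,0]}'
```

```text
clock: 9.18
position: [0.4951, 0.027, 0.1367]
tcp_rot: [-3.142, 0.0, -0.002]
wrist_force: [-0.1, 0.3, -3.1]
finger_gap: 0.183
grip_force: 50.0
```

```bash
python3 -m crank '{"travel":[[0,0,0.001],[0,0,0.001],[0,0,0],[0,0,0]],"delta_rot":[[0,0,0],[0,0,0],[0,0,0],[0,0,0]],"hand":[0,0,0,0]}'
```

```text
clock: 9.52
position: [0.4951, 0.027, 0.1346]
tcp_rot: [-3.142, 0.0, -0.002]
wrist_force: [0.2, -1.0, -2.5]
finger_gap: 0.18
grip_force: 50.0
```

```bash
python3 -m crank '{"travel":[[0,0,0.001],[0,0,0],[0,0,0]],"delta_rot":[[0,0,0],[0,0,0],[0,0,0]],"hand":[0,0,0]}'
```

```text
clock: 9.77
position: [0.4951, 0.027, 0.1337]
tcp_rot: [-3.142, 0.0, -0.002]
wrist_force: [0.1, -0.4, -2.7]
finger_gap: 0.178
grip_force: 50.0
```

```bash
python3 -m crank '{"travel":[[0,0,0.001],[0,0,0],[0,0,0]],"delta_rot":[[0,0,0],[0,0,0],[0,0,0]],"hand":[0,0,0]}'; python3 -m crank '{"travel":[[0,0,0.001],[0,0,0],[0,0,0]],"delta_rot":[[0,0,0],[0,0,0],[0,0,0]],"hand":[0,0,0]}'
```

```text
clock: 10.02
position: [0.4952, 0.027, 0.1328]
tcp_rot: [3.142, -0.0, -0.002]
wrist_force: [0.0, -0.2, -2.6]
finger_gap: 0.177
grip_force: 50.0
clock: 10.27
position: [0.4952, 0.027, 0.1319]
tcp_rot: [3.142, -0.0, -0.002]
wrist_force: [0.9, 0.3, -0.2]
finger_gap: 0.177
grip_force: 50.0
```

```bash
python3 -m crank '{"travel":[[0,0,0.001],[0,0,0],[0,0,0]],"delta_rot":[[0,0,0],[0,0,0],[0,0,0]],"hand":[0,0,0]}'
```

```text
clock: 10.52
position: [0.4952, 0.027, 0.1309]
tcp_rot: [3.141, -0.0, -0.002]
wrist_force: [0.7, -0.4, 1.8]
finger_gap: 0.182
grip_force: 50.0
```

```bash
python3 -m crank '{"travel":[[0,-0.003,0],[0,-0.003,0],[0,-0.003,0],[0,-0.003,0],[0,-0.003,0],[0,-0.003,0]],"delta_rot":[[0,0,0],[0,0,0],[0,0,0],[0,0,0],[0,0,0],[0,0,0]],"hand":[0,0,0,0,0,0]}'
```

```text
clock: 11.02
position: [0.4951, 0.0453, 0.1308]
tcp_rot: [3.141, -0.0, -0.002]
wrist_force: [0.0, -3.4, 2.3]
finger_gap: 0.179
grip_force: 50.0
```

```bash
python3 -m crank '{"travel":[[0,-0.003,0],[0,-0.003,0],[0,-0.003,0],[0,-0.003,0],[0,-0.003,0],[0,-0.003,0]],"delta_rot":[[0,0,0],[0,0,0],[0,0,0],[0,0,0],[0,0,0],[0,0,0]],"hand":[0,0,0,0,0,0]}'
```

```text
clock: 11.52
position: [0.4952, 0.0633, 0.1307]
tcp_rot: [-3.142, 0.0, -0.002]
wrist_force: [-0.5, -3.7, 1.6]
finger_gap: 0.178
grip_force: 50.0
```

```bash
python3 -m crank '{"travel":[[0,-0.003,0],[0,-0.003,0],[0,-0.003,0],[0,-0.003,0],[0,-0.003,0],[0,-0.003,0],[0,-0.003,0],[0,-0.003,0]],"delta_rot":[[0,0,0],[0,0,0],[0,0,0],[0,0,0],[0,0,0],[0,0,0],[0,0,0],[0,0,0]],"hand":[0,0,0,0,0,0,0,0]}'; python3 - <<'E'
from station import bot
import cv2
c=bot.read_camera("side")
cv2.imwrite("pics/s5.png",cv2.resize(c["pixels"][150:280,215:315,::-1],None,fx=4,fy=4,interpolation=cv2.INTER_CUBIC))
E
```

```text
clock: 12.18
position: [0.4952, 0.0873, 0.1307]
tcp_rot: [-3.142, 0.0, -0.002]
wrist_force: [-0.3, -2.6, 1.9]
finger_gap: 0.176
grip_force: 50.0
```

View pics/s5.png

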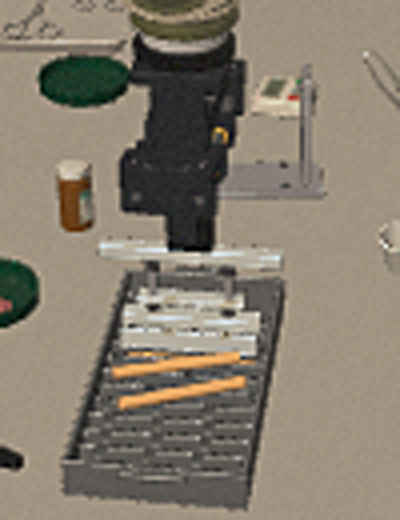

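The first dowel is now square against the rake, at or in a groove (orange slivers at (140,355) and (250,360)). The other two are still askew ahead. Forces are fine, so I'm continuing.

```bash
python3 -m crank '{"travel":[[0,-0.003,0],[0,-0.003,0],[0,-0.003,0],[0,-0.003,0],[0,-0.003,0],[0,-0.003,0]],"delta_rot":[[0,0,0],[0,0,0],[0,0,0],[0,0,0],[0,0,0],[0,0,0]],"hand":[0,0,0,0,0,0]}'
```

```text
clock: 12.73
position: [0.4953, 0.105, 0.1308]
tcp_rot: [3.141, -0.0, -0.002]
wrist_force: [-0.7, -7.9, 2.0]
finger_gap: 0.174
grip_force: 50.0
```

```bash
python3 -m crank '{"travel":[[0,-0.003,0],[0,-0.003,0],[0,-0.003,0],[0,-0.003,0],[0,-0.003,0],[0,-0.003,0]],"delta_rot":[[0,0,0],[0,0,0],[0,0,0],[0,0,0],[0,0,0],[0,0,0]],"hand":[0,0,0,0,0,0]}'
```

```text
clock: 13.23
position: [0.4956, 0.12, 0.1312]
tcp_rot: [3.134, -0.0, -0.0]
wrist_force: [-2.8, -22.1, 6.9]
finger_gap: 0.209
grip_force: 59.8
```

```bash
python3 -m crank '{"travel":[[0,-0.003,0],[0,-0.003,0],[0,-0.003,0],[0,-0.003,0],[0,-0.003,0],[0,-0.003,0]],"delta_rot":[[0,0,0],[0,0,0],[0,0,0],[0,0,0],[0,0,0],[0,0,0]],"hand":[0,0,0,0,0,0]}'
```

```text
clock: 13.73
position: [0.4956, 0.1383, 0.1311]
tcp_rot: [3.134, 0.0, -0.0]
wrist_force: [-2.1, -19.7, 6.4]
finger_gap: 0.274
grip_force: 50.7
```

```bash
python3 -m crank '{"travel":[[0,0.003,0],[0,0.004,0],[0,0.004,0],[0,0.004,0],[0,0.004,0],[0,0,0],[0,0,0]],"delta_rot":[[0,0,0],[0,0,0],[0,0,0],[0,0,0],[0,0,0],[0,0,0],[0,0,0]],"hand":[0,0,0,0,0,0,0]}' 50; python3 - <<'E'
from station import bot
import cv2
from h import *
c=bot.read_camera("side");w=wrist(bot);np.savez("w6.npz",**w)
a=cv2.resize(c["pixels"][150:280,215:315,::-1],None,fx=4,fy=4,interpolation=cv2.INTER_CUBIC)
b=cv2.resize(w["pixels"][:,90:420,::-1],(400,466))
b=cv2.copyMakeBorder(b,0,54,0,0,0)
cv2.imwrite("pics/s6.png",np.hstack([a,b]))
E
```

```text
clock: 14.32
position: [0.4955, 0.121, 0.1312]
tcp_rot: [3.139, -0.001, -0.002]
wrist_force: [-1.4, -9.0, 5.7]
finger_gap: 0.217
grip_force: 50.1
```

View pics/s6.png

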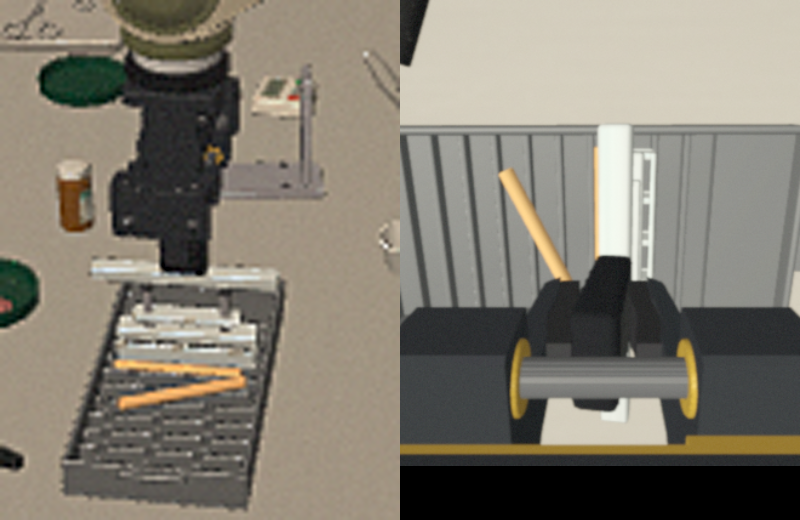

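The rake has tilted in the grip, with the head lagging behind. The second dowel lies across the front, and the first is hidden under the head. I'm backing off further to let it straighten.

```bash
python3 -m crank '{"travel":[[0,0.004,0],[0,0.004,0],[0,0.004,0],[0,0.004,0],[0,0,0],[0,0,0]],"delta_rot":[[0,0,0],[0,0,0],[0,0,0],[0,0,0],[0,0,0],[0,0,0]],"hand":[0,0,0,0,0,0]}' 60
```

```text
clock: 14.92
position: [0.4956, 0.1059, 0.1313]
tcp_rot: [3.141, -0.001, -0.002]
wrist_force: [-2.1, -4.4, 5.4]
finger_gap: 0.177
grip_force: 59.9
```

```bash
python3 -m crank '{"travel":[[0,0.004,0],[0,0.004,0],[0,0.004,0],[0,0.004,0],[0,0,0],[0,0,0]],"delta_rot":[[0,0,0],[0,0,0],[0,0,0],[0,0,0],[0,0,0],[0,0,0]],"hand":[0,0,0,0,0,0]}' 60; python3 - <<'E'
from station import bot
import cv2
from h import *
c=bot.read_camera("side");w=wrist(bot);np.savez("w7.npz",**w)
a=cv2.resize(c["pixels"][150:280,215:315,::-1],None,fx=4,fy=4,interpolation=cv2.INTER_CUBIC)
b=cv2.resize(w["pixels"][:,90:420,::-1],(400,466))
b=cv2.copyMakeBorder(b,0,54,0,0,0)
cv2.imwrite("pics/s7.png",np.hstack([a,b]))
E
```

```text
clock: 15.42
position: [0.4955, 0.091, 0.1312]
tcp_rot: [-3.139, -0.001, -0.003]
wrist_force: [-0.6, 1.7, 5.6]
finger_gap: 0.171
grip_force: 59.5
```

View pics/s7.png

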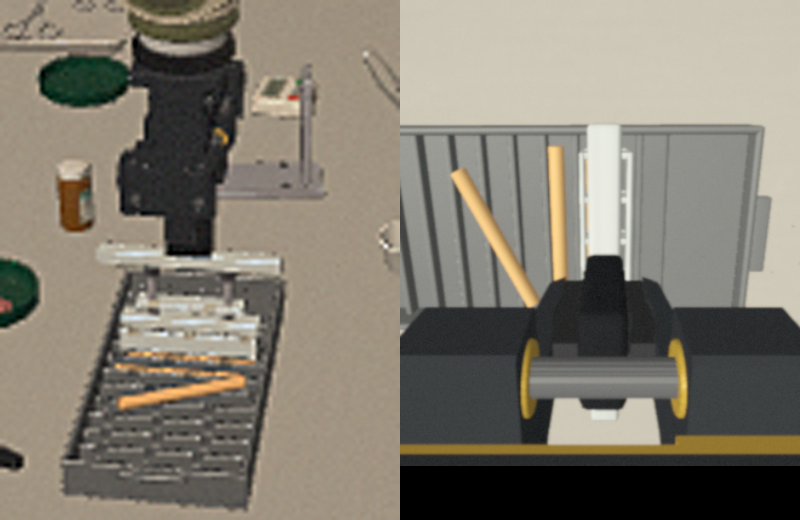

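The rake is straight again. Dowels 1 and 2 now look seated parallel in grooves ahead (crop left, y≈357 and 370), and dowel 3 is still askew. The rake slid about 2.5 mm down in the grip (z load about 8.4 N), so I'm easing up and going on in smaller steps.

```bash
python3 -m crank '{"travel":[[0,0,-0.001],[0,0,-0.001],[0,0,-0.0005],[0,0,0],[0,-0.003,0],[0,-0.003,0]],"delta_rot":[[0,0,0],[0,0,0],[0,0,0],[0,0,0],[0,0,0],[0,0,0]],"hand":[0,0,0,0,0,0]}' 60
```

```text
clock: 16.02
position: [0.4953, 0.0955, 0.1332]
tcp_rot: [3.14, 0.0, -0.002]
wrist_force: [0.5, -3.2, 2.4]
finger_gap: 0.177
grip_force: 59.4
```

```bash
python3 -m crank '{"travel":[[0,-0.003,0],[0,-0.003,0],[0,-0.003,0]],"delta_rot":[[0,0,0],[0,0,0],[0,0,0]],"hand":[0,0,0]}' 60
```

```text
clock: 16.27
position: [0.4952, 0.1052, 0.1332]
tcp_rot: [3.141, 0.0, -0.002]
wrist_force: [0.2, -3.3, 2.4]
finger_gap: 0.176
grip_force: 59.4
```

```bash
python3 -m crank '{"travel":[[0,-0.003,-0.0003],[0,-0.003,-0.0002],[0,-0.003,0]],"delta_rot":[[0,0,0],[0,0,0],[0,0,0]],"hand":[0,0,0]}' 60
```

```text
clock: 16.52
position: [0.4952, 0.1142, 0.1337]
tcp_rot: [3.141, 0.0, -0.002]
wrist_force: [0.2, -3.8, 1.7]
finger_gap: 0.178
grip_force: 59.4
```

```bash
python3 -m crank '{"travel":[[0,-0.003,0],[0,-0.003,0]],"delta_rot":[[0,0,0],[0,0,0]],"hand":[0,0]}' 60
```

```text
clock: 16.68
position: [0.4952, 0.1204, 0.1337]
tcp_rot: [-3.141, 0.0, -0.002]
wrist_force: [0.6, 0.7, 2.4]
finger_gap: 0.172
grip_force: 59.5
```

```bash
python3 -m crank '{"travel":[[0,-0.003,0],[0,-0.003,0]],"delta_rot":[[0,0,0],[0,0,0]],"hand":[0,0]}' 60
```

```text
clock: 16.85
position: [0.4952, 0.1263, 0.1337]
tcp_rot: [3.141, 0.0, -0.002]
wrist_force: [-0.5, -3.2, 1.8]
finger_gap: 0.175
grip_force: 59.4
```

```bash
python3 -m crank '{"travel":[[0,-0.003,0],[0,-0.003,0],[0,-0.003,0]],"delta_rot":[[0,0,0],[0,0,0],[0,0,0]],"hand":[0,0,0]}' 60
```

```text
clock: 17.1
position: [0.4953, 0.1353, 0.1337]
tcp_rot: [3.142, 0.0, -0.002]
wrist_force: [0.5, -3.8, 1.5]
finger_gap: 0.176
grip_force: 59.4
```

Passing smoothly.

```bash
python3 -m crank '{"travel":[[0,-0.003,0],[0,-0.003,0],[0,-0.003,0]],"delta_rot":[[0,0,0],[0,0,0],[0,0,0]],"hand":[0,0,0]}' 60
```

```text
clock: 17.35
position: [0.4953, 0.1444, 0.1338]
tcp_rot: [-3.142, -0.0, -0.002]
wrist_force: [0.4, -3.9, 1.5]
finger_gap: 0.181
grip_force: 59.4
```

```bash
python3 -m crank '{"travel":[[0,-0.003,0],[0,-0.003,0]],"delta_rot":[[0,0,0],[0,0,0]],"hand":[0,0]}' 60
```

```text
clock: 17.52
position: [0.4953, 0.1503, 0.1337]
tcp_rot: [3.141, 0.0, -0.002]
wrist_force: [-0.2, -4.0, 1.8]
finger_gap: 0.177
grip_force: 59.4
```

```bash
python3 -m crank '{"travel":[[0,-0.003,0],[0,-0.003,0]],"delta_rot":[[0,0,0],[0,0,0]],"hand":[0,0]}' 60
```

```text
clock: 17.68
position: [0.4953, 0.1563, 0.1337]
tcp_rot: [3.142, 0.0, -0.002]
wrist_force: [-0.0, -2.7, 1.5]
finger_gap: 0.181
grip_force: 59.4
```

```bash
python3 -m crank '{"travel":[[0,-0.003,0],[0,-0.003,0],[0,-0.003,0]],"delta_rot":[[0,0,0],[0,0,0],[0,0,0]],"hand":[0,0,0]}' 60
```

```text
clock: 17.93
position: [0.4954, 0.1653, 0.1337]
tcp_rot: [3.142, 0.0, -0.002]
wrist_force: [-0.4, -2.2, 2.3]
finger_gap: 0.176
grip_force: 59.4
```

```bash
python3 -m crank '{"travel":[[0,-0.003,0],[0,-0.003,0]],"delta_rot":[[0,0,0],[0,0,0]],"hand":[0,0]}' 60; python3 - <<'E'
from station import bot
import cv2
from h import *
w=wrist(bot);np.savez("w8.npz",**w);c=bot.read_camera("side");np.savez("s8.npz",**c)
def orange(p):
    h=cv2.cvtColor(p,cv2.COLOR_RGB2HSV);return ((h[...,1]>100)&(h[...,2]>110)&(h[...,0]<22)).astype(np.uint8)
for n,q,(y0,y1,x0,x1) in(("side",c,(210,275,228,292)),("wrist",w,(60,300,0,512))):
    m=np.zeros((384,512),np.uint8);m[y0:y1,x0:x1]=orange(q["pixels"])[y0:y1,x0:x1]
    for k in cv2.findContours(m,0,1)[0]:
        if cv2.contourArea(k)>15:
            b=cv2.boxPoints(cv2.minAreaRect(k));b=sorted(b.tolist(),key=lambda p:p[n=="wrist"]);e=[np.mean(b[:2],0),np.mean(b[2:],0)]
            for z in(.011,.0225):
                E=[onz(q,*p,z) for p in e];print(n,z,E[0][:2].round(3),E[1][:2].round(3),np.linalg.norm(E[0]-E[1]).round(3))
E
```

```text
clock: 18.1
position: [0.4953, 0.1712, 0.1337]
tcp_rot: [3.141, 0.0, -0.002]
wrist_force: [0.4, -3.8, 2.1]
finger_gap: 0.177
grip_force: 59.4
wrist 0.011 [0.405 0.226] [0.393 0.226] 0.012
wrist 0.0225 [0.412 0.224] [0.4   0.223] 0.012
wrist 0.011 [0.541 0.101] [0.44  0.101] 0.101
wrist 0.0225 [0.542 0.105] [0.445 0.105] 0.097
wrist 0.011 [0.548 0.122] [0.447 0.121] 0.101
wrist 0.0225 [0.549 0.124] [0.453 0.123] 0.096
```

Two dowels are seated at y≈.101 and .121 (groove centres, 101 mm long). On to the end.

```bash
python3 -m crank '{"travel":[[0,-0.003,0],[0,-0.003,0],[0,-0.003,0],[0,-0.003,0]],"delta_rot":[[0,0,0],[0,0,0],[0,0,0],[0,0,0]],"hand":[0,0,0,0]}' 60
```

```text
clock: 18.53
position: [0.4954, 0.1835, 0.1338]
tcp_rot: [-3.141, -0.0, -0.002]
wrist_force: [-0.6, -2.8, 2.2]
finger_gap: 0.174
grip_force: 59.4
```

```bash
python3 -m crank '{"travel":[[0,-0.003,0],[0,-0.003,0],[0,-0.003,0],[0,-0.003,0]],"delta_rot":[[0,0,0],[0,0,0],[0,0,0],[0,0,0]],"hand":[0,0,0,0]}' 60
```

```text
clock: 18.87
position: [0.4954, 0.1953, 0.1337]
tcp_rot: [3.141, 0.0, -0.002]
wrist_force: [0.7, -2.2, 0.6]
finger_gap: 0.176
grip_force: 59.4
```

```bash
python3 -m crank '{"travel":[[0,-0.003,0],[0,-0.003,0],[0,-0.003,0],[0,-0.003,0]],"delta_rot":[[0,0,0],[0,0,0],[0,0,0],[0,0,0]],"hand":[0,0,0,0]}' 60
```

```text
clock: 19.2
position: [0.4954, 0.2073, 0.1337]
tcp_rot: [3.141, 0.0, -0.002]
wrist_force: [0.0, -4.0, 2.8]
finger_gap: 0.179
grip_force: 59.4
```

```bash
python3 -m crank '{"travel":[[0,-0.003,0],[0,-0.003,0],[0,-0.003,0],[0,-0.003,0]],"delta_rot":[[0,0,0],[0,0,0],[0,0,0],[0,0,0]],"hand":[0,0,0,0]}' 60
```

```text
clock: 19.53
position: [0.4955, 0.2193, 0.1337]
tcp_rot: [3.142, 0.0, -0.002]
wrist_force: [-0.1, -0.9, 2.8]
finger_gap: 0.177
grip_force: 59.4
```

```bash
python3 -m crank '{"travel":[[0,-0.003,0],[0,-0.003,0],[0,-0.003,0],[0,-0.003,0]],"delta_rot":[[0,0,0],[0,0,0],[0,0,0],[0,0,0]],"hand":[0,0,0,0]}' 60
```

```text
clock: 19.87
position: [0.4955, 0.2312, 0.1337]
tcp_rot: [3.141, 0.0, -0.002]
wrist_force: [-0.4, -3.4, 1.3]
finger_gap: 0.18
grip_force: 59.4
```

```bash
python3 -m crank '{"travel":[[0,-0.003,0],[0,-0.003,0],[0,-0.003,0],[0,0,0]],"delta_rot":[[0,0,0],[0,0,0],[0,0,0],[0,0,0]],"hand":[0,0,0,0]}' 60
python3 - <<'E'
from station import bot
import cv2
from h import *
w=wrist(bot)
cv2.imwrite("pics/w9.png",w["pixels"][:,:,::-1])
p=w["pixels"];h=cv2.cvtColor(p,cv2.COLOR_RGB2HSV);m=((h[...,1]>90)&(h[...,2]>90)&(h[...,0]<22)).astype(np.uint8);m[260:]=0
for k in cv2.findContours(m,0,1)[0]:
    if cv2.contourArea(k)>15:
        b=cv2.boxPoints(cv2.minAreaRect(k));b=sorted(b.tolist(),key=lambda p:p[1]);e=[np.mean(b[:2],0),np.mean(b[2:],0)]
        for z in(.011,.0225):
            E=[onz(w,*q,z) for q in e];print(np.round(e).tolist(),z,E[0][:2].round(3),E[1][:2].round(3),np.linalg.norm(E[0]-E[1]).round(3))
E
```

```text
clock: 20.2
position: [0.4956, 0.2411, 0.1338]
tcp_rot: [-3.14, -0.001, -0.002]
wrist_force: [0.5, 1.0, 1.9]
finger_gap: 0.177
grip_force: 59.5
[[29.0, 254.0], [36.0, 261.0]] 0.011 [0.432 0.442] [0.426 0.438] 0.008
[[29.0, 254.0], [36.0, 261.0]] 0.0225 [0.438 0.433] [0.432 0.429] 0.007
[[334.0, 135.0], [326.0, 252.0]] 0.011 [0.536 0.182] [0.434 0.181] 0.102
[[334.0, 135.0], [326.0, 252.0]] 0.0225 [0.538 0.184] [0.44  0.184] 0.098
[[438.0, 129.0], [419.0, 246.0]] 0.011 [0.541 0.1  ] [0.44  0.101] 0.102
[[438.0, 129.0], [419.0, 246.0]] 0.0225 [0.543 0.107] [0.445 0.107] 0.097
[[413.0, 119.0], [397.0, 239.0]] 0.011 [0.548 0.121] [0.446 0.121] 0.102
[[413.0, 119.0], [397.0, 239.0]] 0.0225 [0.549 0.126] [0.452 0.126] 0.097
```

All three dowels sit in separate grooves (y≈.101, .121, .181). Next I lift and return to the stand.

```bash
python3 -m crank '{"travel":[[0,0,-0.01],[0,0,-0.025],[0,0,-0.025],[0,0,-0.025],[0,0,-0.025],[0,0,-0.02],[0,0,0],[0,0,0]],"delta_rot":[[0,0,0],[0,0,0],[0,0,0],[0,0,0],[0,0,0],[0,0,0],[0,0,0],[0,0,0]],"hand":[0,0,0,0,0,0,0,0]}' 60
python3 -m crank '{"travel":[[0,0.03,0],[0,0.037,0],[0,0.037,0],[0,0.037,0],[0,0.037,0],[0,0.037,0],[0,0.037,0],[0,0.037,0]],"delta_rot":[[0,0,0],[0,0,0],[0,0,0],[0,0,0],[0,0,0],[0,0,0],[0,0,0],[0,0,0]],"hand":[0,0,0,0,0,0,0,0]}' 60
python3 -m crank '{"travel":[[-0.003,0.037,0],[0,0.037,0],[0,0.037,0],[0,0.037,0],[0,0.015,0],[0,0,0],[0,0,0],[0,0,0]],"delta_rot":[[0,0,0],[0,0,0],[0,0,0],[0,0,0],[0,0,-5],[0,0,-5],[0,0,0],[0,0,0]],"hand":[0,0,0,0,0,0,0,0]}' 60
python3 - <<'E'
from station import bot
import cv2
from h import *
w=wrist(bot);np.savez("w10.npz",**w);c=bot.read_camera("side");np.savez("s10.npz",**c)
a=cv2.resize(c["pixels"][120:250,230:320,::-1],None,fx=4,fy=4,interpolation=cv2.INTER_CUBIC)
b=cv2.resize(w["pixels"][80:340,150:370,::-1],(440,520))
cv2.imwrite("pics/r10.png",np.hstack([a,b]))
E
```

```text
clock: 20.92
position: [0.4954, 0.24, 0.2637]
tcp_rot: [-3.141, -0.0, -0.002]
wrist_force: [0.5, 0.0, -4.0]
finger_gap: 0.182
grip_force: 59.4
clock: 21.58
position: [0.4938, -0.0505, 0.2618]
tcp_rot: [-3.14, 0.003, -0.002]
wrist_force: [1.3, -0.3, -3.6]
finger_gap: 0.174
grip_force: 59.4
clock: 22.25
position: [0.4912, -0.2115, 0.2621]
tcp_rot: [-3.139, 0.002, 0.17]
wrist_force: [-0.0, -0.3, -2.0]
finger_gap: 0.175
grip_force: 59.4
```

View pics/r10.png

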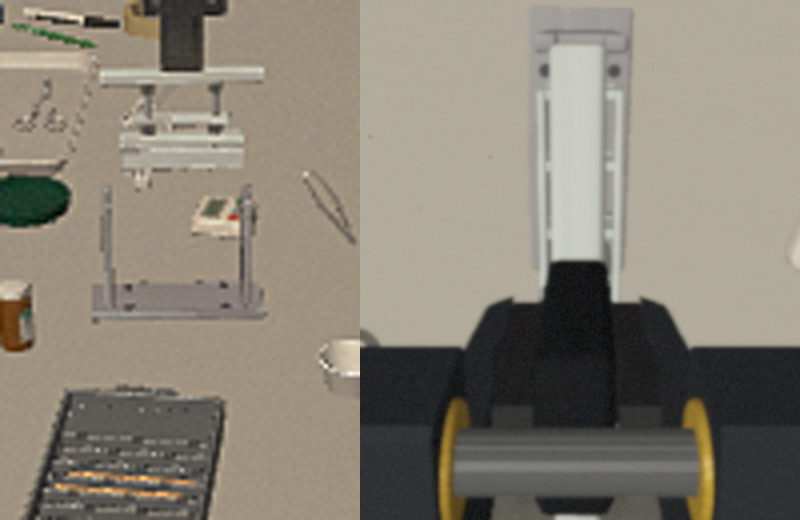

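The rake is centred over the stand and the bar is parallel to the base plate: bar centre ≈577 against plate centre ≈580 in the right-hand view. Checking the offset in tool axes.

```bash
python3 - <<'E'
from h import *
w=dict(np.load("w10.npz"));c=dict(np.load("s10.npz"))
Rt=R.from_euler("xyz",[-3.139,.002,.17]).as_matrix();t=np.array([.4912,-.2115,.2621])
for n,(x,y) in(("tipL",(553,45)),("tipR",(604,45)),("nearL",(550,255)),("nearR",(606,255))):
    p=onz(w,150+(x-360)/2,80+y/2,t[2]-.025);print(n,p.round(4),(Rt.T@(p-t)).round(4))
for n,(x,y) in(("plate far L",(530,8)),("plate far R",(632,8)),("plate L",(532,268)),("plate R",(626,268))):
    p=onz(w,150+(x-360)/2,80+y/2,.005);print(n,p.round(4),(Rt.T@(p-t)).round(4))
E
```

```text
tipL [ 0.5581 -0.1944  0.2371] [ 0.0689 -0.0055  0.0249]
tipR [ 0.5602 -0.2063  0.2371] [0.0689 0.0066 0.0248]
nearL [ 0.5057 -0.202   0.2371] [ 0.016  -0.0068  0.025 ]
nearR [ 0.5082 -0.2164  0.2371] [0.016  0.0078 0.0249]
plate far L [ 0.5663 -0.1714  0.005 ] [ 0.0813 -0.0261  0.257 ]
plate far R [ 0.5762 -0.229   0.005 ] [0.0813 0.0323 0.2569]
plate L [ 0.4088 -0.1965  0.005 ] [-0.0782 -0.0281  0.2573]
plate R [ 0.4191 -0.2561  0.005 ] [-0.0781  0.0325  0.2572]
```

```bash
python3 -m crank '{"travel":[[0.0015,0.001,0.02],[0,0,0.025],[0,0,0.025],[0,0,0.02],[0,0,0.014],[0,0,0],[0,0,0],[0,0,0]],"delta_rot":[[0,0,0],[0,0,0],[0,0,0],[0,0,0],[0,0,0],[0,0,0],[0,0,0],[0,0,0]],"hand":[0,0,0,0,0,0,0,0]}' 60
```

```text
clock: 23.02
position: [0.4938, -0.2127, 0.1608]
tcp_rot: [3.14, -0.001, 0.172]
wrist_force: [0.2, -0.7, -1.7]
finger_gap: 0.177
grip_force: 59.4
```

```bash
python3 -m crank '{"travel":[[0,0,0.003],[0,0,0.003],[0,0,0],[0,0,0]],"delta_rot":[[0,0,0],[0,0,0],[0,0,0],[0,0,0]],"hand":[0,0,0,0]}' 60
```

```text
clock: 23.35
position: [0.4933, -0.2127, 0.1538]
tcp_rot: [3.142, -0.0, 0.172]
wrist_force: [-0.5, 0.1, -3.1]
finger_gap: 0.172
grip_force: 59.4
```

```bash
python3 -m crank '{"travel":[[0,-0.0005,0.002],[0,0,0.002],[0,0,0.002],[0,0,0]],"delta_rot":[[0,0,0],[0,0,0],[0,0,0],[0,0,0]],"hand":[0,0,0,0]}' 60
```

```text
clock: 23.68
position: [0.493, -0.2121, 0.1472]
tcp_rot: [-3.141, 0.001, 0.173]
wrist_force: [0.1, 0.8, -3.7]
finger_gap: 0.175
grip_force: 59.4
```

```bash
python3 -m crank '{"travel":[[0,0,0.002],[0,0,0.002],[0,0,0.002],[0,0,0]],"delta_rot":[[0,0,0],[0,0,0],[0,0,0],[0,0,0]],"hand":[0,0,0,0]}' 60
```

```text
clock: 24.02
position: [0.493, -0.2121, 0.1412]
tcp_rot: [-3.141, 0.001, 0.173]
wrist_force: [-0.1, -0.4, -3.0]
finger_gap: 0.176
grip_force: 59.4
```

```bash
python3 -m crank '{"travel":[[0,0,0.001],[0,0,0.001],[0,0,0]],"delta_rot":[[0,0,0],[0,0,0],[0,0,0]],"hand":[0,0,0]}' 60
```

```text
clock: 24.27
position: [0.4931, -0.2122, 0.1396]
tcp_rot: [-3.141, 0.0, 0.173]
wrist_force: [-0.8, -0.3, -4.2]
finger_gap: 0.179
grip_force: 59.4
```

```bash
python3 -m crank '{"travel":[[0,0,0.001],[0,0,0],[0,0,0]],"delta_rot":[[0,0,0],[0,0,0],[0,0,0]],"hand":[0,0,0]}' 60
```

```text
clock: 24.52
position: [0.4932, -0.2122, 0.1387]
tcp_rot: [-3.142, 0.0, 0.173]
wrist_force: [0.5, 0.9, -3.2]
finger_gap: 0.178
grip_force: 59.4
```

```bash
python3 -m crank '{"travel":[[0,0,0.001],[0,0,0],[0,0,0]],"delta_rot":[[0,0,0],[0,0,0],[0,0,0]],"hand":[0,0,0]}' 60
```

```text
clock: 24.77
position: [0.4933, -0.2123, 0.1381]
tcp_rot: [3.141, -0.0, 0.173]
wrist_force: [-1.5, -1.0, 1.8]
finger_gap: 0.178
grip_force: 59.5
```

Contact at the expected height, so the bar is on the notch floors. Releasing.

```bash
python3 -m crank '{"travel":[[0,0,0],[0,0,0],[0,0,0],[0,0,0],[0,0,0],[0,0,0],[0,0,0],[0,0,0]],"delta_rot":[[0,0,0],[0,0,0],[0,0,0],[0,0,0],[0,0,0],[0,0,0],[0,0,0],[0,0,0]],"hand":[0.25,0.3,0.4,0.5,0.6,0.8,0.9,1]}' 60
python3 -m crank '{"travel":[[0,0,0],[0,0,0],[0,0,0],[0,0,0],[0,0,0],[0,0,0],[0,0,0],[0,0,0]],"delta_rot":[[0,0,0],[0,0,0],[0,0,0],[0,0,0],[0,0,0],[0,0,0],[0,0,0],[0,0,0]],"hand":[1,1,1,1,1,1,1,1]}'
```

```text
clock: 25.43
position: [0.4932, -0.2122, 0.1377]
tcp_rot: [3.142, -0.0, 0.173]
wrist_force: [0.1, 0.8, 0.4]
finger_gap: 0.731
grip_force: 0.0
clock: 26.1
position: [0.4932, -0.2122, 0.1377]
tcp_rot: [3.142, -0.0, 0.173]
wrist_force: [0.0, 0.3, 0.3]
finger_gap: 1.002
grip_force: 0.0
```

```bash
python3 -m crank '{"travel":[[0,0,-0.01],[0,0,-0.03],[0,0,-0.03],[0,0,-0.03],[0,0,-0.03],[-0.02,0,-0.03],[-0.03,0,0],[0,0,0]],"delta_rot":[[0,0,0],[0,0,0],[0,0,0],[0,0,0],[0,0,0],[0,0,0],[0,0,0],[0,0,0]],"hand":[1,1,1,1,1,1,1,1]}'
python3 - <<'E'
from station import bot
import cv2
from h import *
c=bot.read_camera("side")
cv2.imwrite("pics/f.png",cv2.resize(c["pixels"][140:335,210:335,::-1],None,fx=3,fy=3,interpolation=cv2.INTER_CUBIC))
E
```

```text
clock: 26.77
position: [0.4416, -0.2213, 0.3002]
tcp_rot: [3.139, -0.001, 0.171]
wrist_force: [0.0, -0.2, -0.9]
finger_gap: 0.998
grip_force: 0.0
```

View pics/f.png

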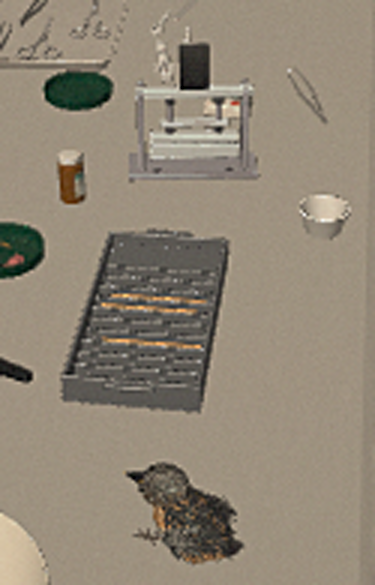

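The rake hangs level in its stand with the grip at (194,65). The three dowels lie in separate grooves at crop y≈298, 309 and 344, and the bystanders are where they were.

```bash
python3 -c "
from station import bot
print(bot.finish_job())"
```

```text
the job is handed in; nothing more can be done
None
```

The job is handed in at about 27 s: all three perch dowels lie in separate grooves, the rake hangs back in its stand and the bystanders are unmoved; mid-comb a dowel caught, reaching about 20 N sideways and, by my estimate, 9–10 N downward on the tray, before I backed off and finished at about 5 N.

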